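Set a pendant in the engraver's vise and cure its bedding

TASK

Turn the head of the ball vise so that the pendant's loop points squarely at the brass index finger, then throw the black locking lever fully over to its other side. Then take the curing torch from its cradle, shine it square onto the middle of the pendant plate from about 5 cm and hold it still there for two seconds, and lay it back in its cradle as it was. Leave the index finger and everything else on the bench where it is.

Things in the scene. Friction and masses are not known exactly. Their poses are not given: they have to be found in the camera images.
- head_grip (a point): On the turning axis of the vise head, midway between its two steel jaws, 16 mm below their tops, 28 mm above the disc they stand on. Jaws: 52 mm over their outer sides (y), 56 mm long (x). Turns with the head, which stays where it is left. z: turning axis, outward, leaning 24 degrees from vertical to the vise's -x; x: along the jaws to the pendant's loop; y: across the jaws
- loop (a point): centre of the wire loop (18 mm) at the end of the silver pendant plate held in the jaws, 48 mm from the turning axis; same axes as head_grip
- index (a point): tip of the upright brass index finger on the dark collar round the vise head, 72 mm from the turning axis (inner face at 69 mm, bent tip at 63 mm), 10 mm above head_grip along that axis; the collar is stiff and is to stay put
- plate_face (a point): centre of the upper face of the silver pendant plate (70 x 36 mm), on the turning axis, 21 mm above head_grip; z is the outward normal of the face
- vise: fixed ball vise: steel foot plate 170 x 280 x 12 mm, steel ball of 120 mm, head and lever on it. Origin: on the table under the ball's centre, which is 80 mm up; z up; the lever's block is 145 mm along +y, the lever swings towards +x. The collar reaches 76 mm from the turning axis
- lock (a joint): angle of the vise's black locking lever (80 mm long, on a dark block on the foot plate), rad: 0 leaning to the vise's -x, 1.0 fully over to +x; stays where it is left
- lock_tip (a point): upper end of the locking lever
- torch: curing torch, 151 mm long: round aluminium barrel 30 mm across with the lens at its narrowed nose, and a black square grip 85 to 147 mm from the nose, 26 mm wide (y), 30 mm deep (x). Origin: centre of the lens; z runs from nose to tail, so the light leaves along -z. It lies nose down in the cradle, the grip standing clear above it
- rest (a point): where the torch's lens lies when the torch rests in its cradle. Axes: z up, the torch's tail leans 29 degrees (0.5 rad) from vertical to -x. The cradle is an open V-channel 82 mm long with a foot stop, open upwards and to +x, on a fixed foot 130 x 90 mm; the torch is lifted straight up out of it and lowered straight down into it
- jar: bystander, leave alone: closed jar, 64 mm across, 55 mm tall, white lid; origin under its centre
- graver: bystander, leave alone: wood-handled engraving tool lying down, 120 mm long; origin under its centre
- hammer: bystander, leave alone: small hammer lying down, 220 mm long; origin under its centre
- benchblock: bystander, leave alone: steel block 60 x 60 x 25 mm; origin under its centre
- loupe: bystander, leave alone: steel cylinder 38 mm across, 36 mm tall; origin under its centre
- blank: bystander, leave alone: silver plate 60 x 36 x 5 mm lying in the shallow black tray; origin under its centre
Not all that is in view belongs to the job. Several things have the shape of the torch; the one meant has the colours described above.

How it is judged:
On the way, in this order (a step that is already met when the one before it is completed fails the run):
1. the pendant's loop points at the index finger (y of index in the frame of head_grip between -0.007 and 0.007 m and x of index in the frame of head_grip above 0 m), for 0.3 s.
2. the locking lever is thrown over, the loop still at the index finger (all of step 1 and value of joint lock above 0.8 rad), for 0.2 s.
3. the torch shines square onto the middle of the plate from about 5 cm, held still (all of step 2 and x of plate_face in the frame of torch between -0.015 and 0.015 m and y of plate_face in the frame of torch between -0.015 and 0.015 m and z of plate_face in the frame of torch between -0.08 and -0.025 m and angle between the z axis of torch and the z axis of plate_face, either way round below 0.3 rad and linear speed of torch below 0.03 m/s), for 1.5 s.
At the end, for the whole second after the job is handed in: The loop points at the index finger (finger tip within 7 mm of the loop's line, on the loop's side), the lever is beyond 0.8 rad of its 1.0, and the torch rests in its cradle: lens within 15 mm of its rest, leaning 0.38 to 0.62 rad, still (all of step 2 and distance between torch and rest below 0.015 m and angle between torch's own z axis and vertical between 0.38 and 0.62 rad and linear speed of torch below 0.02 m/s); the robot touches nothing.
It fails at once if the index finger was pushed round (over 8 mm) (distance of index from where it was at the start of the episode above 0.008 m).
It fails at once if a bystander was moved over 25 mm (distance of any of jar, graver, hammer, benchblock, loupe, blank from where it was at the start of the episode above 0.025 m).
It also fails if it takes over 72 s, if anything falls off the work surface, if the arm or the gripper's body presses on something with over 40 N, if the wrist force passes 120 N, or if a joint passes its speed limit or range.

ROBOT

A 6-joint arm with a two-finger parallel gripper is mounted at the origin on the work surface. World frame = base frame: x ahead of the robot, y to its left, z up, the work surface at z = 0. Lengths are in m, angles in rad, forces in N, time in s.
With the tool pointing down it reaches from about 0.35 to 0.775 m from the base axis. Payload 7.3 kg.
Tool frame: the origin (TCP) lies between the finger pads; the fingertips stand 14 mm ahead of it and the grasp point (between the pads) lies 5 mm behind it; z points along the fingers, y is the line along which they close (so a half turn about z gives the same grasp; the last joint's range is limited). The gripper opens to 92 mm and grips with 3 to 60 N. Pads are 19 mm wide; open, the fingers measure 130 mm over their backs; the gripper's body (75 mm by 190 mm) begins 47 mm behind the grasp point.
Start: joints at [1.034, 0.342, 1.524, -0, 1.275, -0.146], TCP at [0.2, 0.485, 0.241] pointing down, gripper open.
Joint ranges: [-2.53, 2.53], [-0.77, 2.02], [0.04, 2.7], [-1, 4.14], [0.28, 2.66], [-3.11, 3.11]. Speed limits (rad/s): [2.57, 2.57, 3.14, 3.14, 3.14, 3.14].

INTERFACE

Orientations are given as [roll, pitch, yaw] about the fixed x, y, z axes, in that order (R = Rz(yaw) Ry(pitch) Rx(roll)).
In Python, from cell import robot, eyes gives the robot as it stands. The module is installed in compiled form; this text tells all that it offers.
- The arm moves only by the shell command python3 -m handwheel 'ROWS' [FORCE]. ROWS is JSON, one flat list of numbers, 5 for each row, row after row: the shift along the world's x, y, z in mm, then the turn about the world's z in rad, then the opening, from 0 (shut) to 1 (fully open). In form: [x, y, z, spin, jaw, x, y, z, spin, jaw, ...]. A call has 1 to 8 rows; each row shifts and turns the commanded pose from where the row before left it; what a row does not reach is not made up. A row lasts 1/10 s, in which the tool goes at most 50 mm and 8.59 degrees, less where a joint would pass 70% of its speed; a pose out of reach is approached as far as the arm can. A call with a gripper value outside its range is refused whole. The fingers move at their own pace and stop on an object; FORCE is the grip in N (left out, the last holds). Time passes only in rows, so rows that do not move let the fingers close. It gives the time, the measured TCP pose, the force, the opening and the grip force at its end, in the units of the state.
- robot.observe(): the state, without advancing time (a new reading comes with each control period).
- eyes.read_camera(name): name is "scene" or "top" or "wrist"; returns (picture, depth): 480x640x3 uint8, blue, green, red; 480x640 float32, m along the optical axis (not along the pixel's ray), 0 where there is no reading.
- eyes.calibration(name): a dict with "fx", "fy", "cx", "cy" (pixels), "dist_coeffs" ([k1, k2, p1, p2, k3] as OpenCV has them; the pictures are not rectified), "world_to_cam" (4x4, takes a point from world to camera coordinates). Camera axes: x right, y down, z forward; pixel columns grow to the right and rows downward; lengths in m; the calibration is good to about 2 mm. A picture is of the moment at which its call begins: read the wrist's pose just before it. calibration takes no time and is no camera call; for the wrist camera it gives the pose at the moment of the call.
- robot.hand_in(): hands the job in; it is judged then, once.
The state is a dict: "time": time; "qpos": joint angles; "qvel": joint speeds; "joint_efforts": joint torques, N m; "tool_pos": TCP position; "tool_rot": TCP orientation; "contact_force": force on the tool from outside, world axes, zero at the start; "torque": the same for the moment, N m; "opening": finger opening in m; "grip_force": force on a finger pad.
Only numpy, scipy, OpenCV 4.12 (cv2) and the standard library are available. Lean on these libraries where they do the work, as an engineer would, in place of code of your own. Each camera call takes 0.05 s, during which the arm holds its last target. There are 200 camera calls.

## Working session

There is one attempt and no reset: what is moved stays moved. The work goes in short steps, Python scripts to look and compute and a shell command to move; the robot and the scene stay as the last step left them, time stands still between calls to the robot, and variables do not carry over. Pictures are saved under pics/ and viewed, at most 13 in all, crops included, and the job is handed in when it is done.

```bash
mkdir -p pics
python3 - <<'E'
from cell import robot, eyes
import cv2, numpy as np
for n in ("scene","top"):
    p,d=eyes.read_camera(n); cv2.imwrite(f"pics/{n}0.png",p); np.save(f"{n}0.npy",d)
    c=eyes.calibration(n); print(n,c["fx"],c["cx"],c["cy"],np.round(c["dist_coeffs"],3),np.round(c["world_to_cam"],3).tolist(),(d>0).mean())
s=robot.observe();print(s["tool_pos"],s["tool_rot"],s["time"])
E
```

```text
scene 472.8501182337988 309.8205906290776 240.00753014168848 [-0.083  0.     0.     0.     0.   ] [[-0.201, 0.979, -0.017, 0.241], [0.538, 0.096, -0.838, -0.139], [-0.819, -0.178, -0.546, 1.844], [0.0, 0.0, 0.0, 1.0]] 0.9961295572916666
top 576.786038621457 313.65349051311716 228.78824798428218 [-0.07  0.    0.    0.    0.  ] [[0.012, -1.0, 0.005, -0.175], [-0.991, -0.013, -0.134, 0.481], [0.134, -0.003, -0.991, 1.75], [0.0, 0.0, 0.0, 1.0]] 0.9959798177083333
[0.19977685 0.48512256 0.24010642] [-3.14019013e+00 -1.83233701e-04  2.75085346e+00] 0.1
```

View pics/scene0.png

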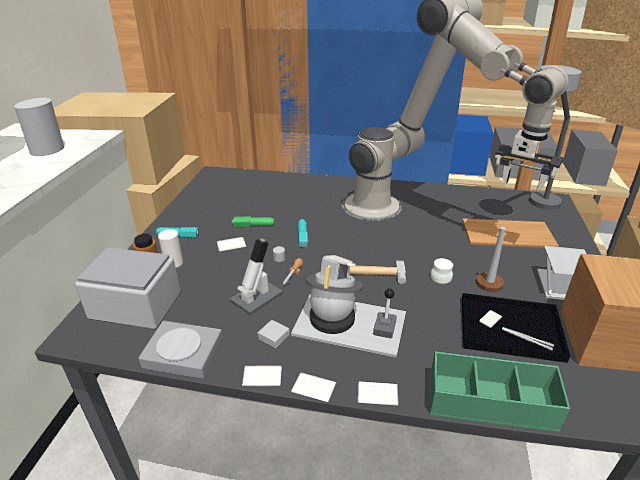

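View pics/top0.png

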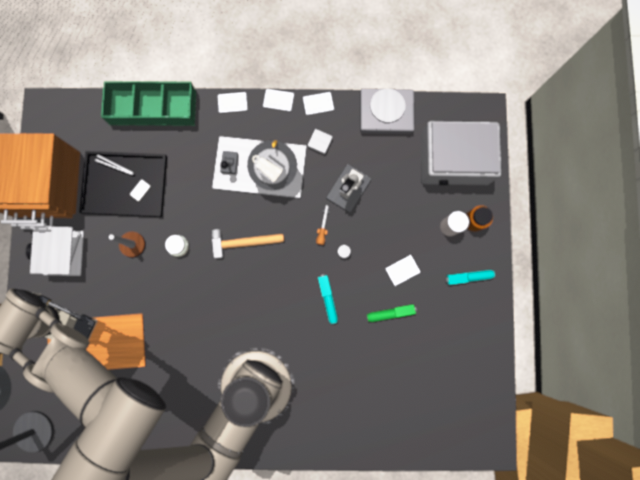

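Scene: vise at about (333,305) with the brass finger at (327,277) and lever knob at (390,293); torch (silver barrel, black grip) in its cradle at about (258,270). Top: vise (270,165), lever (229,160), cradle (348,187). I'll zoom in on both.

```bash
cat > h.py <<'E'
from cell import robot, eyes
import cv2, numpy as np
def K(c): return np.array([[c["fx"],0,c["cx"]],[0,c["fy"],c["cy"]],[0,0,1]])
def ray(c,uv):
    n=cv2.undistortPoints(np.array(uv,float).reshape(-1,1,2),K(c),np.array(c["dist_coeffs"])).reshape(-1,2)
    return np.c_[n,np.ones(len(n))]
def pts(c,uv,d):
    T=np.linalg.inv(c["world_to_cam"]); P=ray(c,uv)*np.asarray(d)[:,None]
    return P@T[:3,:3].T+T[:3,3]
def cloud(c,d):
    v,u=np.mgrid[0:480,0:640]
    return pts(c,np.c_[u.ravel(),v.ravel()],d.ravel()).reshape(480,640,3)
def plane(c,uv,z):
    T=np.linalg.inv(c["world_to_cam"]); r=ray(c,uv)@T[:3,:3].T; o=T[:3,3]
    return o+r*((z-o[2])/r[:,2])[:,None]
def proj(c,P):
    T=np.array(c["world_to_cam"]); r=cv2.Rodrigues(T[:3,:3])[0]
    return cv2.projectPoints(np.array(P,float).reshape(-1,1,3),r,T[:3,3],K(c),np.array(c["dist_coeffs"]))[0].reshape(-1,2)
def state():
    s=robot.observe(); print("t",round(s["time"],2),"pos",np.round(s["tool_pos"],4),"rot",np.round(s["tool_rot"],3),"F",np.round(s["contact_force"],1),"op",round(s["opening"],4),"gf",round(s["grip_force"],1)); return s
E
python3 - <<'E'
from h import *
a=cv2.imread("pics/top0.png")[125:225,205:385]; b=cv2.imread("pics/scene0.png")[230:360,225:415]
A=cv2.resize(a,(800,444),interpolation=cv2.INTER_CUBIC); B=cv2.resize(b,(800,547),interpolation=cv2.INTER_CUBIC)
cv2.imwrite("pics/ct.png",A);cv2.imwrite("pics/cs.png",B)
for n in("top","scene"):
    c=eyes.calibration(n);W=cloud(c,np.load(n+"0.npy"));np.save(n+"W.npy",W)
    im=cv2.imread(f"pics/{n}0.png").astype(int)
    # vise plate: bright, z~0.012
    if n=="top":
        m=((abs(W[...,2]-.012)<.006)&(im.min(2)>140)).astype(np.uint8); m[:120]=0;m[205:]=0;m[:,:205]=0;m[:,312:]=0
        cs=max(cv2.findContours(m,0,2)[0],key=cv2.contourArea); q=plane(c,cv2.boxPoints(cv2.minAreaRect(cs)),.012)
        r=cv2.minAreaRect(q[:,:2].astype(np.float32)*1000);print("plate",r, q.round(3).tolist())
    hs=cv2.cvtColor(cv2.imread(f"pics/{n}0.png"),cv2.COLOR_BGR2HSV)
    g=(hs[...,0]>12)&(hs[...,0]<30)&(hs[...,1]>120)&(W[...,2]>.13)&(W[...,2]<.3)&(abs(W[...,0]-.55)<.25)&(abs(W[...,1]+.1)<.25)
    v,u=np.nonzero(g);print(n,"brass",len(v),u.mean() if len(v) else 0,v.mean() if len(v) else 0,W[g].round(3).tolist()[:40])
E
```

```text
plate ((684.3812866210938, 9.261306762695312), (287.9969787597656, 172.14317321777344), 84.44043731689453) [[0.612, 0.156, 0.012], [0.784, 0.144, 0.012], [0.756, -0.141, 0.012], [0.585, -0.126, 0.012]]
top brass 24 274.0 143.5 [[0.718, -0.05, 0.182], [0.718, -0.053, 0.18], [0.719, -0.056, 0.178], [0.708, -0.049, 0.204], [0.71, -0.051, 0.198], [0.712, -0.054, 0.193], [0.717, -0.056, 0.176], [0.707, -0.046, 0.197], [0.704, -0.049, 0.208], [0.707, -0.051, 0.197], [0.707, -0.054, 0.197], [0.718, -0.055, 0.159], [0.702, -0.046, 0.204], [0.703, -0.049, 0.201], [0.703, -0.052, 0.201], [0.706, -0.054, 0.193], [0.717, -0.054, 0.152], [0.7, -0.046, 0.2], [0.7, -0.049, 0.201], [0.702, -0.051, 0.197], [0.714, -0.051, 0.154], [0.698, -0.046, 0.199], [0.697, -0.049, 0.203], [0.714, -0.048, 0.143]]
scene brass 66 326.75757575757575 277.24242424242425 [[0.7, -0.051, 0.201], [0.706, -0.052, 0.202], [0.707, -0.05, 0.203], [0.706, -0.055, 0.199], [0.707, -0.052, 0.2], [0.704, -0.05, 0.197], [0.706, -0.055, 0.196], [0.709, -0.052, 0.198], [0.703, -0.05, 0.194], [0.71, -0.054, 0.195], [0.709, -0.052, 0.195], [0.707, -0.049, 0.194], [0.708, -0.054, 0.191], [0.713, -0.051, 0.195], [0.707, -0.049, 0.191], [0.71, -0.056, 0.189], [0.709, -0.054, 0.188], [0.714, -0.051, 0.192], [0.713, -0.056, 0.188], [0.712, -0.054, 0.187], [0.715, -0.051, 0.19], [0.711, -0.056, 0.184], [0.711, -0.054, 0.184], [0.711, -0.051, 0.184], [0.714, -0.056, 0.182], [0.714, -0.053, 0.183], [0.714, -0.051, 0.184], [0.715, -0.055, 0.18], [0.714, -0.053, 0.18], [0.713, -0.051, 0.179], [0.715, -0.055, 0.177], [0.716, -0.053, 0.178], [0.715, -0.051, 0.178], [0.717, -0.055, 0.175], [0.72, -0.052, 0.178], [0.715, -0.051, 0.174], [0.718, -0.058, 0.173], [0.719, -0.055, 0.174], [0.718, -0.052, 0.174], [0.72, -0.057, 0.172]]
```

View pics/ct.png

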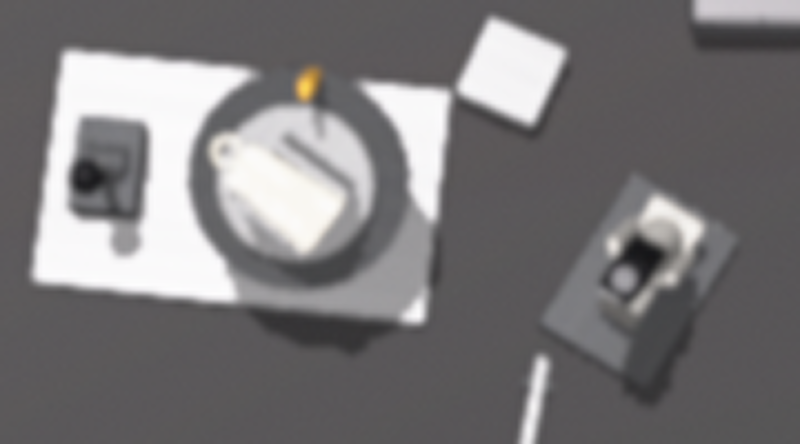

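View pics/cs.png

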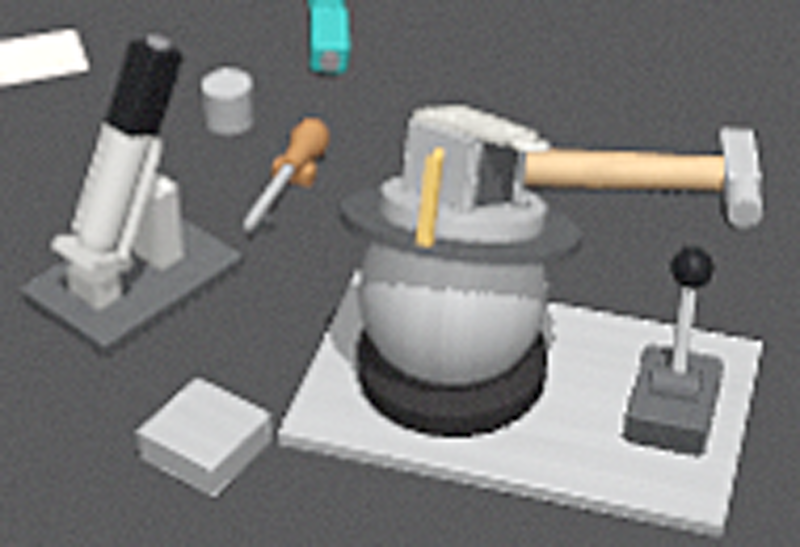

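Crop views: the loop points up-left in the top crop (222,148), finger at (310,85), lever knob (88,175), torch tail (625,278) with cradle foot centred at about (640,280). Next: fit the vise geometry and the torch axis.

Run:
```python
from h import *
from scipy.optimize import least_squares
T=np.load("topW.npy");S=np.load("sceneW.npy");it=cv2.imread("pics/top0.png").astype(int);is_=cv2.imread("pics/scene0.png").astype(int)
# ball sphere fit from scene (lit lower part)
m=np.zeros((480,640),bool);m[292:322,313:353]=1
P=S[m];P=P[(P[:,2]>.05)&(P[:,2]<.12)]
f=lambda p:np.linalg.norm(P-p,axis=1)-.06
r=least_squares(f,[.67,-.05,.08],loss='soft_l1',f_scale=.003);print("ball",r.x.round(4),len(P),np.abs(r.fun).mean())
y=np.array([.612-.585+.784-.756,.156+.126+.144+.141,0]);y/=np.linalg.norm(y);x=np.array([y[1],-y[0],0])
c0=np.array([.684,.009,0])-0*y
for nm,W,im,box in(("top",T,it,(145,190,245,298)),("scene",S,is_,(252,300,310,358))):
    w=W[box[0]:box[1],box[2]:box[3]].reshape(-1,3);b=im[box[0]:box[1],box[2]:box[3]].reshape(-1,3)
    h=(w-np.array([r.x[0],r.x[1],.08]));ax=-np.sin(np.radians(24))*x+np.cos(np.radians(24))*np.array([0,0,1])
    k=h@ax; print(nm,"hist along axis",[(round(a,3),n) for a,n in zip(np.arange(.05,.16,.005),np.histogram(k,np.arange(.05,.165,.005))[0])])
    # best plane fit to top points: plate
    t=w[(k>np.percentile(k,99)-.012)]; cc=t.mean(0);n=np.linalg.svd(t-cc)[2][2];n*=np.sign(n[2]);print(" plate pts",len(t),cc.round(4),"n",n.round(3),"ax",ax.round(3))
# collar plane (dark) top
print("vise x",x,"yaw",np.arctan2(x[1],x[0]))
# lever knob, torch grip: dark points
for nm,W,im in(("top",T,it),("scene",S,is_)):
    k=(im.max(2)<45)&(abs(W[...,0]-.68)<.12)&(abs(W[...,1]-.1)<.08)&(W[...,2]>.06);print(nm,"knob",k.sum(),W[k].mean(0).round(4),W[k].max(0).round(3))
    k=(im.max(2)<60)&(abs(W[...,0]-.64)<.12)&(abs(W[...,1]+.24)<.09)&(W[...,2]>.07);p=W[k];print(nm,"grip",k.sum(),p.mean(0).round(4),p.min(0).round(3),p.max(0).round(3))
k=(abs(T[...,2]-.012)<.012)&(abs(T[...,0]-.62)<.1)&(abs(T[...,1]+.24)<.1)
```

```text
ball [ 0.6779 -0.0463  0.0792] 892 0.0013418876289608829
top hist along axis [(np.float64(0.05), np.int64(263)), (np.float64(0.055), np.int64(180)), (np.float64(0.06), np.int64(211)), (np.float64(0.065), np.int64(95)), (np.float64(0.07), np.int64(14)), (np.float64(0.075), np.int64(5)), (np.float64(0.08), np.int64(6)), (np.float64(0.085), np.int64(9)), (np.float64(0.09), np.int64(5)), (np.float64(0.095), np.int64(17)), (np.float64(0.1), np.int64(80)), (np.float64(0.105), np.int64(146)), (np.float64(0.11), np.int64(159)), (np.float64(0.115), np.int64(44)), (np.float64(0.12), np.int64(2)), (np.float64(0.125), np.int64(1)), (np.float64(0.13), np.int64(0)), (np.float64(0.135), np.int64(0)), (np.float64(0.14), np.int64(0)), (np.float64(0.145), np.int64(0)), (np.float64(0.15), np.int64(0)), (np.float64(0.155), np.int64(0))]
 plate pts 366 [ 0.6311 -0.0368  0.2192] n [ 0.81  -0.566  0.153] ax [-0.405  0.039  0.914]
scene hist along axis [(np.float64(0.05), np.int64(163)), (np.float64(0.055), np.int64(127)), (np.float64(0.06), np.int64(209)), (np.float64(0.065), np.int64(58)), (np.float64(0.0
[... 341 characters left out ...]
0.12), np.int64(0)), (np.float64(0.125), np.int64(0)), (np.float64(0.13), np.int64(0)), (np.float64(0.135), np.int64(0)), (np.float64(0.14), np.int64(0)), (np.float64(0.145), np.int64(0)), (np.float64(0.15), np.int64(0)), (np.float64(0.155), np.int64(0))]
 plate pts 220 [ 0.6917 -0.0326  0.2134] n [-0.586  0.019  0.81 ] ax [-0.405  0.039  0.914]
vise x [ 0.99532827 -0.0965486   0.        ] yaw -0.09669922890438991
top knob 17 [0.661  0.1005 0.116 ] [0.668 0.109 0.128]
top grip 49 [ 0.5998 -0.2687  0.1727] [ 0.582 -0.282  0.146] [ 0.615 -0.256  0.189]
scene knob 36 [0.6734 0.1013 0.111 ] [0.68  0.112 0.118]
scene grip 259 [ 0.6052 -0.2643  0.1567] [ 0.578 -0.29   0.121] [ 0.626 -0.244  0.186]
```

```bash
cat > geo.py <<'E'
from h import *
yv=-0.0967; xv=np.array([np.cos(yv),np.sin(yv),0]); yvv=np.array([-np.sin(yv),np.cos(yv),0])
a=np.radians(24); ax=-np.sin(a)*xv+np.cos(a)*np.array([0,0,1]); up=np.cos(a)*xv+np.sin(a)*np.array([0,0,1])
ball=np.array([.678,-.0463,.08]); grip=ball+.0875*ax; face=grip+.021*ax
def onplane(c,uv,o,n):
    T=np.linalg.inv(c["world_to_cam"]); r=ray(c,uv)@T[:3,:3].T; p=T[:3,3]
    return p+r*(((o-p)@n)/(r@n))[:,None]
def tri(c1,u1,c2,u2):
    A=[];b=[]
    for c,u in((c1,u1),(c2,u2)):
        T=np.linalg.inv(c["world_to_cam"]);d=T[:3,:3]@ray(c,[u])[0];d/=np.linalg.norm(d);M=np.eye(3)-np.outer(d,d);A.append(M);b.append(M@T[:3,3])
    x=np.linalg.lstsq(np.vstack(A),np.hstack(b),rcond=None);return x[0],np.sqrt(x[1])
def ang(P): return np.degrees(np.arctan2((P-grip)@yvv,(P-grip)@up))
E
python3 - <<'E'
from geo import *
ct,cs=eyes.calibration("top"),eyes.calibration("scene")
print("grip",grip.round(4),"face",face.round(4),"px top",proj(ct,face),"scene",proj(cs,face))
def t(u,v):return[205+u/4.4444,125+v/4.4444]
def s(u,v):return[225+u/4.2105,230+v/4.2105]
L=onplane(ct,[t(223,150)],face,ax)[0];print("loop",L.round(4),"r",np.linalg.norm(L-face),"ang",ang(L))
# plate mask top
im=cv2.imread("pics/top0.png");m=((im[...,0]>205)&(im.min(2)>205)).astype(np.uint8)
k=np.zeros_like(m);k[150:186,250:286]=1;m&=k
hs=cv2.cvtColor(im,cv2.COLOR_BGR2HSV)
c=max(cv2.findContours(m,0,2)[0],key=cv2.contourArea);bp=onplane(ct,cv2.boxPoints(cv2.minAreaRect(c)),face,ax)
print("plate corners ang/r",[(round((p-face)@up*1e3),round((p-face)@yvv*1e3)) for p in bp], "mean",(bp.mean(0)-face).round(4))
I,e=tri(ct,t(305,98),cs,s(437,152));print("index tip",I.round(4),e,"r",np.linalg.norm((I-grip)-((I-grip)@ax)*ax),"ang",ang(I),"h",(I-grip)@ax)
Kn,e=tri(ct,t(87,175),cs,s(692,266));print("knob",Kn.round(4),e)
Tl,e=tri(ct,t(625,278),cs,s(160,41));print("tail",Tl.round(4),e)
f=plane(ct,[t(635,175),t(738,238),t(640,400),t(540,322)],.01);print("foot",f.round(3).tolist())
# torch axis direction in scene: barrel centreline points near nose
E
```

```text
grip [ 0.6426 -0.0429  0.1599] face [ 0.6341 -0.042   0.1791] px top [[270.56681126 169.33993221]] scene [[336.44888702 258.36868272]]
loop [0.6621 0.0021 0.1897] r 0.05332163368133941 ang 60.938549339754815
plate corners ang/r [(-12, 67), (70, 40), (42, -47), (-40, -21)] mean [0.0147 0.0084 0.0062]
index tip [ 0.6954 -0.0513  0.1971] [0.00095874] r 0.06396064115573413 ang -2.9315508995701265 h 0.012282878695391753
knob [0.6649 0.1025 0.108 ] [0.00035534]
tail [ 0.5831 -0.2574  0.18  ] [0.00120962]
foot [[0.694, -0.275, 0.01], [0.649, -0.349, 0.01], [0.531, -0.279, 0.01], [0.586, -0.208, 0.01]]
```

```bash
python3 -m handwheel '[27,-33,3,0.085,0.78,27,-33,3,0.085,0.78,27,-33,3,0.085,0.78,27,-33,3,0.085,0.78,27,-33,0,0.085,0.78,27,-33,0,0.085,0.78,27,-33,0,0.085,0.78,27,-33,0,0.085,0.78]' 15; python3 -m handwheel '[27,-33,0,0.085,0.78,27,-33,0,0.085,0.78,27,-33,0,0.085,0.78,27,-33,0,0.085,0.78,27,-33,0,0.085,0.78,27,-33,0,0.085,0.78,27,-33,0,0.085,0.78,27,-33,0,0.085,0.78]'; python3 -m handwheel '[0,0,0,0,0.78,0,0,0,0,0.78]'
```

```text
time: 0.9
tool_pos: [0.4166, 0.2199, 0.2525]
tool_rot: [3.141, -0.0, -2.849]
contact_force: [-0.3, 0.4, 0.5]
opening: 0.0715
grip_force: 0.0
time: 1.7
tool_pos: [0.6327, -0.0441, 0.2522]
tool_rot: [3.141, -0.0, -2.169]
contact_force: [0.0, 0.7, 0.6]
opening: 0.0714
grip_force: 0.0
time: 1.9
tool_pos: [0.6318, -0.0431, 0.2515]
tool_rot: [3.139, -0.001, -2.175]
contact_force: [-0.2, 0.8, -0.2]
opening: 0.0715
grip_force: 0.0
```

Run:
```python
from geo import *
s=state();c=eyes.calibration("wrist");p,d=eyes.read_camera("wrist")
print(np.round(c["world_to_cam"],3).tolist())
print("face",proj(c,face),"grip",proj(c,grip))
for f in(-1,61): 
    r=np.radians(f);print(f,proj(c,face+.048*(np.cos(r)*up+np.sin(r)*yvv)))
cv2.imwrite("pics/w1.png",p)
```

```text
t 1.9 pos [ 0.6318 -0.0431  0.2515] rot [ 3.139e+00 -1.000e-03 -2.175e+00] F [-0.2  0.8 -0.2] op 0.0715 gf 0.0
[[-0.823, 0.569, 0.002, 0.544], [0.549, 0.793, 0.265, -0.348], [0.149, 0.219, -0.964, 0.314], [0.0, 0.0, 0.0, 1.0]]
face [[324.1863891  266.99828515]] grip [[311.49890847 263.09967982]]
-1 [[247.97442745 317.9487727 ]]
61 [[327.64191798 353.8979795 ]]
```

View pics/w1.png

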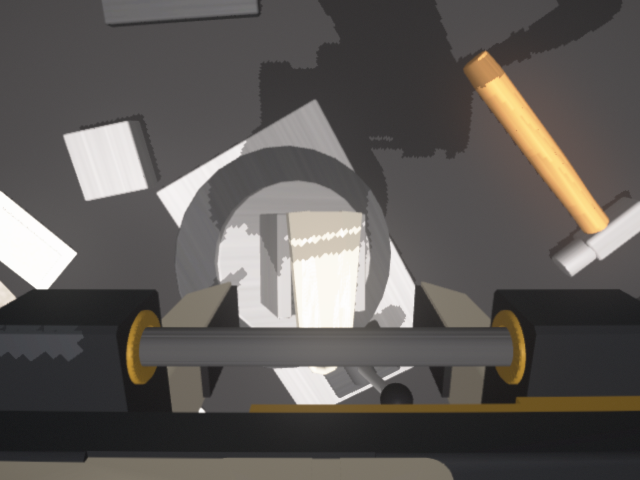

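The wrist picture shows the plate running straight down the image (columns 290–365 at the top, end at (327,360)), matching the predicted loop angle of 61° and face at (324,267). Descending to straddle the jaws.

```bash
python3 -m handwheel '[2,0,-20,0,0.78,2,0,-20,0,0.78,2,0,-20,0,0.78,2,0,-11,0,0.78,0,0,-5,0,0.78,0,0,-5,0,0.78,0,0,0,0,0.78]'; python3 -m handwheel '[0,0,0,0,0.5,0,0,0,0,0.5,0,0,0,0,0.5,0,0,0,0,0.5,0,0,0,0,0.5]' 12
```

```text
time: 2.65
tool_pos: [0.6399, -0.0422, 0.1719]
tool_rot: [3.142, 0.0, -2.172]
contact_force: [-0.6, 0.2, -0.3]
opening: 0.0714
grip_force: 0.0
time: 3.15
tool_pos: [0.6402, -0.0426, 0.1724]
tool_rot: [-3.141, 0.001, -2.172]
contact_force: [-0.8, 0.2, 3.7]
opening: 0.0577
grip_force: 11.4
```

```bash
python3 -m handwheel '[0,0,0,-0.1,0.45,0,0,0,-0.1,0.45,0,0,0,-0.1,0.45,0,0,0,0,0.45]'; python3 -m handwheel '[0,0,0,-0.1,0.45,0,0,0,-0.1,0.45,0,0,0,-0.1,0.45,0,0,0,0,0.45]'
```

```text
time: 3.55
tool_pos: [0.6392, -0.0423, 0.1727]
tool_rot: [3.14, -0.001, -2.475]
contact_force: [-4.0, 1.6, 8.0]
opening: 0.0563
grip_force: 11.7
time: 3.95
tool_pos: [0.6389, -0.0415, 0.1723]
tool_rot: [3.139, -0.001, -2.775]
contact_force: [-5.0, 4.7, 6.7]
opening: 0.0553
grip_force: 11.7
```

Turning smoothly. Continue to yaw ≈ -3.29.

```bash
python3 -m handwheel '[0,0,0,-0.1,0.45,0,0,0,-0.1,0.45,0,0,0,-0.1,0.45,0,0,0,-0.1,0.45,0,0,0,-0.1,0.45,0,0,0,-0.02,0.45,0,0,0,0,0.45]'; python3 -m handwheel '[0,0,0,0,0.45,0,0,0,0,0.45,0,0,0,0,0.45]' 25; python3 -m handwheel '[0,0,0,0,0.75,0,0,0,0,0.75,0,0,0,0,0.75,0,0,10,0,0.75,0,0,30,0,0.75,-10,0,40,0,0.75,-15,0,10,0,0.75,0,0,0,0,0.75]'
python3 - <<'E'
from geo import *
s=state();c=eyes.calibration("wrist");p,d=eyes.read_camera("wrist")
print("face",proj(c,face)," -3deg loop",proj(c,face+.048*(np.cos(.05)*up-np.sin(.05)*yvv)))
cv2.imwrite("pics/w2.png",p)
p,d=eyes.read_camera("top");cv2.imwrite("pics/t2.png",cv2.resize(p[125:225,205:385],(800,444),interpolation=cv2.INTER_CUBIC))
p,d=eyes.read_camera("scene");cv2.imwrite("pics/s2.png",p)
E
```

```text
time: 4.65
tool_pos: [0.6394, -0.041, 0.1719]
tool_rot: [3.139, -0.002, 2.991]
contact_force: [-2.9, 4.5, 3.0]
opening: 0.0524
grip_force: 11.9
time: 4.95
tool_pos: [0.6394, -0.0409, 0.1719]
tool_rot: [3.139, -0.002, 2.992]
contact_force: [-2.8, 4.7, 3.9]
opening: 0.0526
grip_force: 24.8
time: 5.75
tool_pos: [0.615, -0.0428, 0.2653]
tool_rot: [-3.141, 0.005, 2.991]
contact_force: [1.4, -0.6, -0.2]
opening: 0.069
grip_force: 0.0
t 5.75 pos [ 0.615  -0.0428  0.2653] rot [-3.141  0.005  2.991] F [ 1.4 -0.6 -0.2] op 0.069 gf 0.0
face [[332.60422263 284.36473184]]  -3deg loop [[332.82090187 369.50956941]]
```

View pics/w2.png

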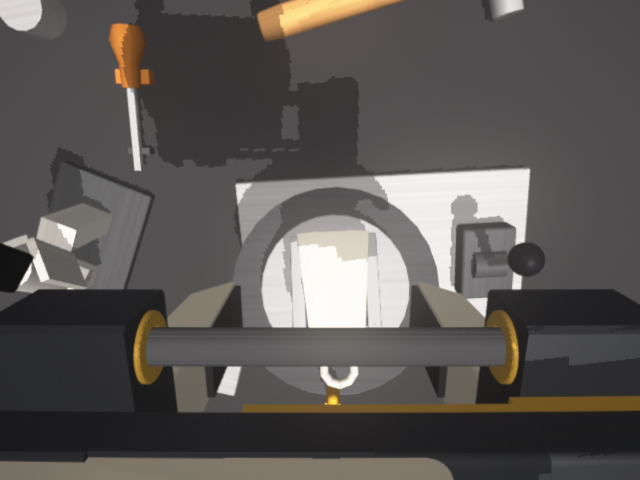

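Wrist view: loop at (339,372), finger tip at (333,397), plate's far edge mid (333,235) — close, with a small offset to quantify.

Run:
```python
from geo import *
c=eyes.calibration("wrist");im=cv2.imread("pics/w2.png")
def f(uv,o): P=onplane(c,[uv],o,ax)[0]-grip; return round(P@up*1e3,1),round(P@yvv*1e3,1),round(np.degrees(np.arctan2(P@yvv,P@up)),1)
print("loop",f((339,372),face),"far end",f((333,235),face),"index",f((333,398),grip+.01*ax))
hs=cv2.cvtColor(im,cv2.COLOR_BGR2HSV);m=(hs[...,0]>10)&(hs[...,0]<32)&(hs[...,1]>130);m[:380]=0;m[403:]=0;m[:,:300]=0;m[:,370:]=0
v,u=np.nonzero(m);print("brass",u.mean(),v.mean(),u.min(),u.max(),v.min())
for r in(245,255,265,275,290,300,310,320):
    w=np.nonzero((im[r,295:385].min(1)>238))[0]+295; print(r,w.min() if len(w) else 0,w.max() if len(w) else 0,end="; ")
L=im[350:400,300:380]; g=(L.min(2)>170); v,u=np.nonzero(g);print("\nloop px",u.min()+300,u.max()+300,v.max()+350)
```

```text
loop (np.float64(46.5), np.float64(1.3), np.float64(1.6)) far end (np.float64(-30.7), np.float64(2.0), np.float64(176.2)) index (np.float64(62.6), np.float64(-3.0), np.float64(-2.7))
brass 332.27748691099475 395.4869109947644 325 339 387
245 310 317; 255 300 336; 265 301 366; 275 302 366; 290 304 365; 300 306 365; 310 307 364; 320 308 364; 
loop px 320 357 388
```

View pics/t2.png

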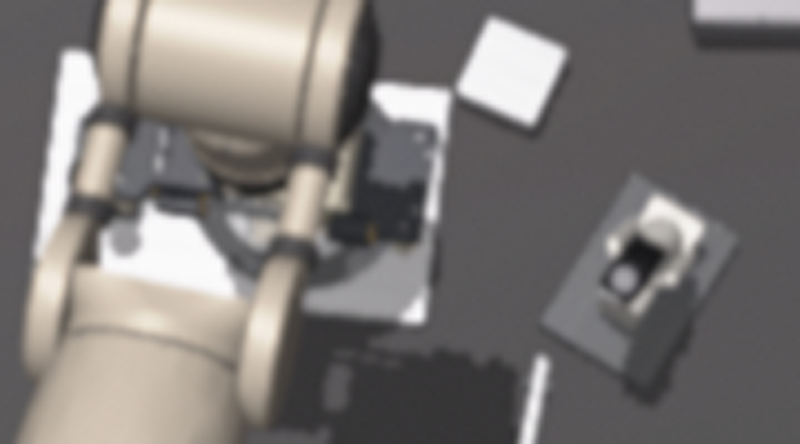

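Estimated loop direction −0.5°, finger −3.5°: about 4 mm off, inside the limit but thin. I'll re-grip and turn about −0.06 rad more.

```bash
python3 -m handwheel '[15,1,-10,0,0.75,10,0,-40,0,0.75,0,0,-30,0,0.75,0,0,-12,0,0.75,0,0,0,0,0.75]'; python3 -m handwheel '[0,0,0,0,0.45,0,0,0,0,0.45,0,0,0,0,0.45,0,0,0,0,0.45]' 40;python3 -m handwheel '[0,0,0,-0.03,0.45,0,0,0,-0.03,0.45,0,0,0,0,0.45,0,0,0,0,0.45]';  python3 -m handwheel '[0,0,0,0,0.75,0,0,0,0,0.75,0,0,0,0,0.75,0,0,10,0,0.75,0,0,30,0,0.75,-10,0,40,0,0.75,-15,0,10,0,0.75,0,0,0,0,0.75]'
cat > chk.py <<'E'
from geo import *
s=state();c=eyes.calibration("wrist");im,d=eyes.read_camera("wrist");cv2.imwrite("pics/w3.png",im)
def f(uv,o): P=onplane(c,[uv],o,ax)[0]-grip; return np.round([P@up*1e3,P@yvv*1e3],1)
hs=cv2.cvtColor(im,cv2.COLOR_BGR2HSV);m=(hs[...,0]>10)&(hs[...,0]<32)&(hs[...,1]>130);m[:380]=0;m[403:]=0;m[:,:300]=0;m[:,370:]=0
v,u=np.nonzero(m);print("brass",u.mean(),v.mean(),f((u.mean(),v.mean()),grip+.01*ax))
g=im.min(2)>170;g[:362]=0;g[400:]=0;g[:,:300]=0;g[:,380:]=0
v,u=np.nonzero(g);lc=((u.min()+u.max())/2,v.max()-18);print("loop",lc,f(lc,face))
for r in(262,275,290,300,310,320):
    w=np.nonzero((im[r,290:390].min(1)>238))[0]+290; print(r,w.min(),w.max(),f(((w.min()+w.max())/2,r),face))
E
python3 chk.py
```

```text
time: 6.4
tool_pos: [0.6389, -0.0413, 0.1669]
tool_rot: [3.141, -0.006, 2.991]
contact_force: [-0.5, 0.3, 0.5]
opening: 0.0684
grip_force: 0.0
time: 6.8
tool_pos: [0.6409, -0.0411, 0.1716]
tool_rot: [3.141, 0.004, 2.991]
contact_force: [0.3, 2.5, 4.8]
opening: 0.0521
grip_force: 39.6
time: 7.2
tool_pos: [0.641, -0.0412, 0.1713]
tool_rot: [3.14, 0.004, 2.932]
contact_force: [1.1, 0.4, 5.6]
opening: 0.0522
grip_force: 40.6
time: 8.0
tool_pos: [0.6148, -0.0418, 0.2631]
tool_rot: [-3.141, 0.005, 2.931]
contact_force: [0.8, 0.3, 0.3]
opening: 0.0692
grip_force: 0.0
t 8.0 pos [ 0.6148 -0.0418  0.2631] rot [-3.141  0.005  2.931] F [0.8 0.3 0.3] op 0.0692 gf 0.0
brass 340.02 397.08 [63.9 -3. ]
loop (np.float64(339.0), np.int64(372)) [48.  -1.7]
262 301 336 [-14.8  -6.8]
275 302 367 [-6.2  1.6]
290 304 366 [2.4 1. ]
300 305 365 [8.  0.4]
310 307 365 [13.7  0.3]
320 308 365 [19.3 -0. ]
```

The loop line now passes within about 1 mm of the finger. Next, the lever: turn the closed fingers 90°, come down behind the knob and push to +x.

```bash
python3 -m handwheel '[0,20,0,-0.13,0.4,0,20,0,-0.13,0.2,0,20,0,-0.13,0,0,20,0,-0.13,0,0,20,0,-0.13,0,0,20,0,-0.13,0,0,22,0,-0.13,0,-5,2,0,-0.13,0]'; python3 -m handwheel '[0,0,0,-0.13,0,0,0,-20,-0.13,0,0,0,-30,-0.13,0,0,0,-30,-0.13,0,0,0,-30,0,0,0,0,-30,0,0,0,0,-23,0,0,0,0,0,0,0]'; python3 -m handwheel '[10,0,0,0,0,10,0,0,0,0,10,-1,0,0,0,10,-1,0,0,0,10,-1,0,0,0,10,-1,0,0,0]'
```

```text
time: 8.85
tool_pos: [0.61, 0.1049, 0.2578]
tool_rot: [-3.139, -0.001, 1.888]
contact_force: [-1.3, -1.2, -0.6]
opening: 0.0094
grip_force: 0.0
time: 9.65
tool_pos: [0.6073, 0.1023, 0.0917]
tool_rot: [-3.132, 0.002, 1.371]
contact_force: [-0.2, -0.1, -0.1]
opening: 0.0004
grip_force: 0.0
time: 10.25
tool_pos: [0.6707, 0.0985, 0.0977]
tool_rot: [3.141, -0.0, 1.371]
contact_force: [-0.7, 0.3, 0.7]
opening: 0.0007
grip_force: 0.5
```

```bash
python3 -m handwheel '[10,-1,0,0,0,10,-1,0,0,0,10,0,0,0,0,10,0,0,0,0,5,0,0,0,0,5,0,0,0,0,0,0,0,0,0]'
python3 - <<'E'
from geo import *
im,d=eyes.read_camera("scene");c=eyes.calibration("scene");W=cloud(c,d)
k=(im.max(2)<45)&(abs(W[...,0]-.7)<.12)&(abs(W[...,1]-.1)<.05)&(W[...,2]>.07)&(W[...,2]<.13);k[:280]=0
v,u=np.nonzero(k);print(k.sum(),u.mean(),v.mean(),np.median(W[k],0))
cv2.imwrite("pics/s4.png",cv2.resize(im[220:360,320:450],(650,600)))
E
```

```text
time: 10.95
tool_pos: [0.7017, 0.0965, 0.0971]
tool_rot: [-3.096, 0.012, 1.373]
contact_force: [-77.4, -6.2, 39.0]
opening: 0.0
grip_force: 39.4
0 nan nan [nan nan nan]<stdin>:4: RuntimeWarning: Mean of empty slice.
  ret = ret.dtype.type(ret / rcount)
  return _methods._mean(a, axis=axis, dtype=dtype,
  ret = um.true_divide(
```

View pics/s4.png

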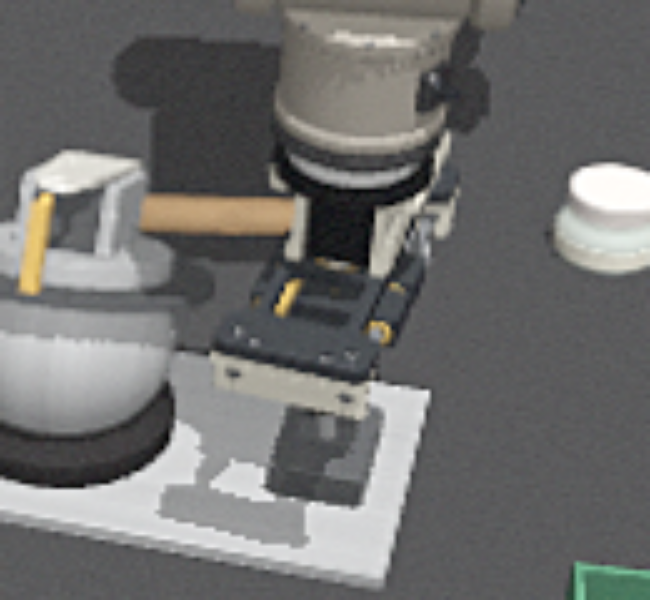

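Force has built up to 77 N, so something is at a stop (the knob is hidden behind the gripper at about (330,400)). I'll back off and look.

```bash
python3 -m handwheel '[-20,0,0,0,0,-20,0,0,0,0,-30,0,0,0,0,-20,0,10,0,0,0,0,40,0,0,0,0,45,0,0,0,0,45,0,0]'
python3 - <<'E'
from geo import *
im,d=eyes.read_camera("scene");c=eyes.calibration("scene");W=cloud(c,d)
it,dt=eyes.read_camera("top")
k=(im.max(2)<50)&(abs(W[...,0]-.7)<.12)&(abs(W[...,1]-.1)<.05)&(W[...,2]>.07)&(W[...,2]<.15);k[:280]=0
v,u=np.nonzero(k);print(k.sum(),u.mean(),v.mean(),np.median(W[k],0))
a=cv2.resize(im[240:360,300:440],(700,600));cv2.imwrite("pics/s5.png",a)
E
```

```text
time: 11.7
tool_pos: [0.6298, 0.0965, 0.2392]
tool_rot: [3.141, 0.0, 1.371]
contact_force: [0.9, -0.1, 1.2]
opening: 0.0003
grip_force: 0.0
54 384.4074074074074 311.81481481481484 [0.7393103  0.09507879 0.10663856]
```

View pics/s5.png

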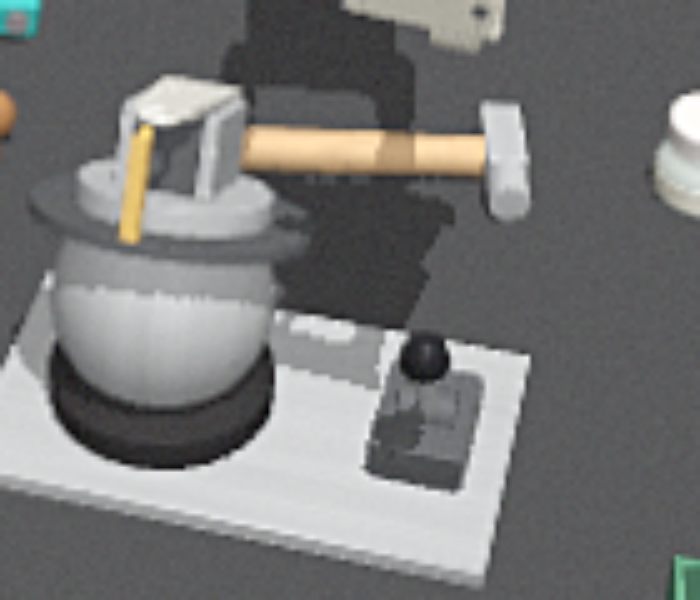

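The lever now leans the other way, knob at px (384,312). I'll compare the knob's travel on the lever's plane before and after.

Run:
```python
from geo import *
cs,ct=eyes.calibration("scene"),eyes.calibration("top")
o=ball+.145*yvv
def kn(im,c,box):
    g=(im.max(2)<40).astype(np.uint8);m=np.zeros_like(g);m[box[0]:box[1],box[2]:box[3]]=1;g&=m
    n,l,st,ce=cv2.connectedComponentsWithStats(g);i=1+np.argmax(st[1:,4]);P=onplane(c,[ce[i]],o,yvv)[0];print(ce[i],st[i],P.round(4),"xv",(P-o)@xv);return P
im0=cv2.imread("pics/scene0.png")
A=kn(im0,cs,(286,300,382,398))
im1,_=eyes.read_camera("scene");B=kn(im1,cs,(303,318,377,394))
ch=np.linalg.norm(A-B);print("chord",ch,"dtheta R=.08",2*np.arcsin(ch/.16),"R=.07",2*np.arcsin(ch/.14))
```

```text
[388.52173913 294.95652174] [385 291   9   7  23] [0.6609 0.101  0.0985] xv -0.031227956522521954
[384.16666667 312.23333333] [380 307  10  10  30] [0.7257 0.0948 0.0945] xv 0.033860759749205424
chord 0.06521647838590458 dtheta R=.08 0.8396551111754974 R=.07 0.9691492269367609
```

Before and after are symmetric about the block (−31/+34 mm) and the push ended hard against the stop, so the lever is fully over. Now over to the torch.

```bash
python3 -m handwheel '[0,0,30,0.12,0.3,-2,-30,30,0.12,0.6,-2,-40,10,0.12,0.8,-2,-40,0,0.12,0.8,-2,-40,0,0.12,0.8,-2,-40,0,0.12,0.8,-2,-40,0,0.12,0.8,-2,-40,0,0.12,0.8]'; python3 -m handwheel '[-2,-40,0,0.12,0.8,-2,-40,0,0.12,0.8,-2,-14,0,0.02,0.8,0,0,0,0,0.8,0,0,0,0,0.8]'
python3 - <<'E'
from geo import *
s=state();c=eyes.calibration("wrist");im,d=eyes.read_camera("wrist");cv2.imwrite("pics/w6.png",im);np.save("w6d.npy",d)
W=cloud(c,d);k=(im.max(2)<60)&(W[...,2]>.1)&(W[...,2]<.2)&(d>0);k[285:]=0
v,u=np.nonzero(k);print(k.sum(),u.mean(),v.mean(),W[k].mean(0),W[k].max(0))
lens=np.array([.645,-.295,.0475]);print(proj(c,[lens,lens+.085*np.array([-.409,.251,.878]),lens+.151*np.array([-.409,.251,.878])]))
E
```

```text
time: 12.65
tool_pos: [0.6155, -0.175, 0.3057]
tool_rot: [-3.141, -0.002, 2.336]
contact_force: [0.6, 0.6, -0.1]
opening: 0.0599
grip_force: 0.0
time: 13.15
tool_pos: [0.6099, -0.267, 0.3058]
tool_rot: [3.141, -0.002, 2.59]
contact_force: [0.7, 0.3, -0.4]
opening: 0.0732
grip_force: 0.0
t 13.15 pos [ 0.6099 -0.267   0.3058] rot [ 3.141e+00 -2.000e-03  2.590e+00] F [ 0.7  0.3 -0.4] op 0.0732 gf 0.0
1881 327.6007442849548 205.7352472089314 [ 0.5954568  -0.25502868  0.16736221] [ 0.65026067 -0.09455318  0.18535019]
[[320.28989074 246.20482144]
 [318.85294714 222.85622626]
 [317.13113585 194.86404013]]
```

View pics/w6.png

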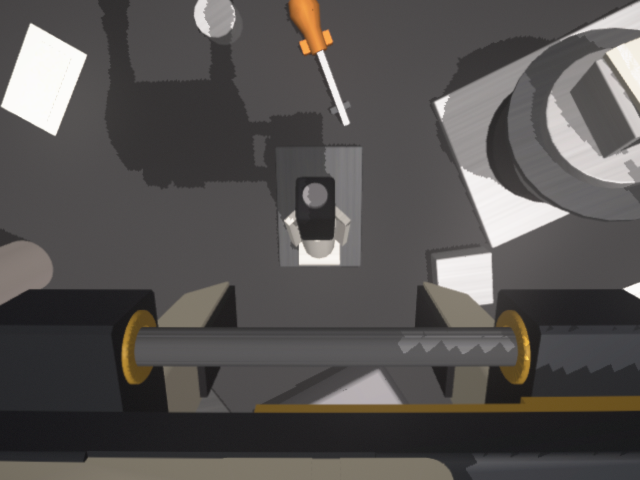

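The torch tail is at (315,195) against a predicted (317,195), with cradle and grip square to the image, so yaw is right. Going down to grip.

```bash
python3 -m handwheel '[-7,0,-10,0,0.8,-7,0,-30,0,0.8,0,0,-30,0,0.8,0,0,-30,0,0.8,0,0,-30,0,0.8,0,0,-20,0,0.8,0,0,-10,0,0.8,0,0,0,0,0.8]'; python3 -m handwheel '[0,0,0,0,0.2,0,0,0,0,0.2,0,0,0,0,0.2,0,0,0,0,0.2,0,0,0,0,0.2,0,0,0,0,0.2]' 35
```

```text
time: 14.0
tool_pos: [0.5958, -0.266, 0.1457]
tool_rot: [3.141, -0.002, 2.592]
contact_force: [0.1, -0.2, 0.7]
opening: 0.0734
grip_force: 0.0
time: 14.6
tool_pos: [0.596, -0.2677, 0.1469]
tool_rot: [3.141, 0.0, 2.591]
contact_force: [0.0, 0.2, 0.1]
opening: 0.0298
grip_force: 0.0
```

```bash
python3 -m handwheel '[0,0,0,0,0.1,0,0,0,0,0.1,0,0,0,0,0.1]'; python3 -m handwheel '[0,0,5,0,0.1,0,0,15,0,0.1,0,0,25,0,0.1,0,0,30,0,0.1,0,0,40,0,0.1,0,0,40,0,0.1,0,0,25,0,0.1,0,0,0,0,0.1]'
```

```text
time: 14.9
tool_pos: [0.5964, -0.2672, 0.147]
tool_rot: [3.141, 0.001, 2.591]
contact_force: [1.6, 3.0, 2.4]
opening: 0.0259
grip_force: 34.9
time: 15.7
tool_pos: [0.5964, -0.2686, 0.3313]
tool_rot: [-3.141, 0.007, 2.59]
contact_force: [-0.3, 0.1, -0.8]
opening: 0.026
grip_force: 35.0
```

```bash
python3 -m handwheel '[-5,30,0,0.057,0.1,-5,30,0,0.057,0.1,-5,30,0,0.057,0.1,-5,30,0,0.057,0.1,-5,30,0,0.057,0.1,-5,30,0,0.057,0.1,-5,30,0,0.057,0.1,-7,26,-7,0.054,0.1]'; python3 -m handwheel '[0,0,0,0,0.1,0,0,0,0,0.1,0,0,0,0,0.1]'
python3 - <<'E'
from geo import *
s=state();c=eyes.calibration("scene");im,d=eyes.read_camera("scene")
z=np.array([-np.sin(.5)*np.cos(yv),-np.sin(.5)*np.sin(yv),np.cos(.5)]);L=np.array(s["tool_pos"])+[.0557,-.0054,-.0995]
P=proj(c,[L,L+.085*z,L+.151*z,face]).round(1);print(L,P.tolist())
for p in P: cv2.circle(im,tuple(int(x) for x in p.round()),1,(0,0,255),-1)
cv2.imwrite("pics/s7.png",cv2.resize(im[190:310,270:410],(700,600)))
E
```

```text
time: 16.5
tool_pos: [0.5532, -0.0305, 0.3185]
tool_rot: [-3.141, -0.002, 3.046]
contact_force: [-0.5, -0.1, -1.6]
opening: 0.0255
grip_force: 35.0
time: 16.8
tool_pos: [0.5539, -0.0325, 0.319]
tool_rot: [-3.141, -0.001, 3.042]
contact_force: [0.2, -0.2, -1.8]
opening: 0.0257
grip_force: 35.0
t 16.8 pos [ 0.5539 -0.0325  0.319 ] rot [-3.141e+00 -1.000e-03  3.042e+00] F [ 0.2 -0.2 -1.8] op 0.0257 gf 35.0
[ 0.60963028 -0.03790418  0.2195287 ] [[339.7, 240.5], [344.0, 208.1], [347.4, 182.7], [336.4, 258.4]]
```

View pics/s7.png

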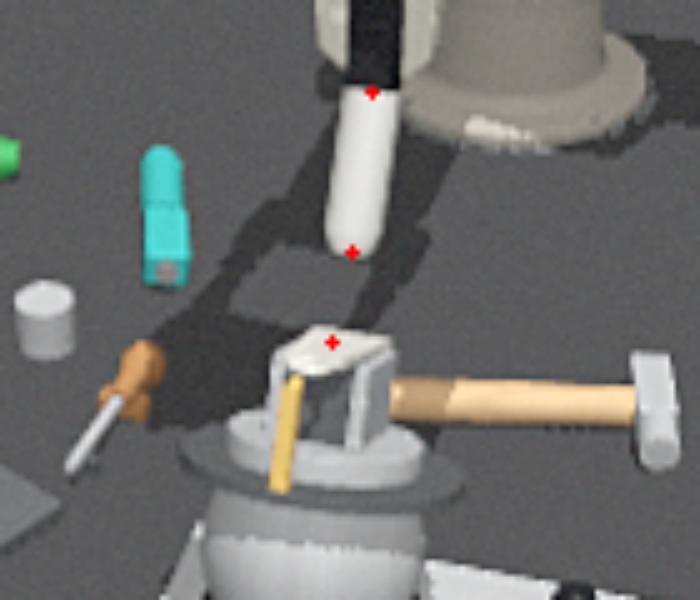

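The projected lens, collar joint and plate centre all land on the real features, so the aim is right. Hold for just over 2 s, then go back.

```bash
for i in 1 2 3; do python3 -m handwheel '[0,0,0,0,0.1,0,0,0,0,0.1,0,0,0,0,0.1,0,0,0,0,0.1,0,0,0,0,0.1,0,0,0,0,0.1,0,0,0,0,0.1,0,0,0,0,0.1]'|head -2; done
python3 -m handwheel '[7,-26,10,-0.054,0.1,5,-30,0,-0.057,0.1,5,-30,0,-0.057,0.1,5,-30,0,-0.057,0.1,5,-30,0,-0.057,0.1,5,-30,0,-0.057,0.1,5,-30,0,-0.057,0.1,5,-28,0,-0.057,0.1]'; python3 -m handwheel '[0,0,0,0,0.1,0,0,0,0,0.1,0,0,0,0,0.1]'
```

```text
time: 17.65
tool_pos: [0.554, -0.0315, 0.3198]
time: 18.45
tool_pos: [0.554, -0.0316, 0.3198]
time: 19.25
tool_pos: [0.554, -0.0315, 0.3197]
time: 20.05
tool_pos: [0.596, -0.267, 0.3296]
tool_rot: [3.142, -0.0, 2.588]
contact_force: [0.2, -0.3, -1.4]
opening: 0.026
grip_force: 35.0
time: 20.35
tool_pos: [0.596, -0.2647, 0.3298]
tool_rot: [3.141, -0.0, 2.592]
contact_force: [0.6, 0.2, -1.6]
opening: 0.0261
grip_force: 35.0
```

```bash
python3 -m handwheel '[0,-2,-30,0,0.1,0,0,-40,0,0.1,0,0,-40,0,0.1,0,0,-30,0,0.1,0,0,-20,0,0.1,0,0,-10,0,0.1,0,0,-5,0,0.1,0,0,0,0,0.1]';python3 -m handwheel '[0,0,-4,0,0.1,0,0,0,0,0.1,0,0,0,0,0.1]'
```

```text
time: 21.15
tool_pos: [0.5963, -0.2672, 0.1553]
tool_rot: [3.141, 0.001, 2.592]
contact_force: [0.1, 0.1, -1.3]
opening: 0.0266
grip_force: 35.0
time: 21.45
tool_pos: [0.5962, -0.2677, 0.1514]
tool_rot: [3.141, 0.001, 2.591]
contact_force: [0.4, -0.0, -1.4]
opening: 0.026
grip_force: 35.0
```

```bash
python3 -m handwheel '[0,0,-3,0,0.1,0,0,-1,0,0.1,0,0,0,0,0.1]'; python3 -m handwheel '[0,0,-1,0,0.1,0,0,0,0,0.1]'
```

```text
time: 21.75
tool_pos: [0.5965, -0.2677, 0.1472]
tool_rot: [3.141, 0.002, 2.591]
contact_force: [1.8, -0.2, 0.3]
opening: 0.0258
grip_force: 35.0
time: 21.95
tool_pos: [0.5965, -0.2676, 0.1472]
tool_rot: [3.141, 0.002, 2.591]
contact_force: [-0.4, 2.5, 5.7]
opening: 0.0256
grip_force: 35.0
```

Seated (weight taken up). Release, rise and check.

```bash
python3 -m handwheel '[0,0,0,0,0.4,0,0,0,0,0.7,0,0,0,0,0.8,0,0,0,0,0.8,0,0,0,0,0.8,0,0,0,0,0.8,0,0,10,0,0.8,0,0,30,0,0.8]'; python3 -m handwheel '[0,0,40,0,0.8,0,0,40,0,0.8,7,0,30,0,0.8,7,0,8,0,0.8,0,0,0,0,0.8,0,0,0,0,0.8]'
python3 - <<'E'
from geo import *
s=state();c=eyes.calibration("wrist");im,d=eyes.read_camera("wrist");old=cv2.imread("pics/w6.png")
lens=np.array([.645,-.295,.0475]);print(proj(c,[lens+.151*np.array([-.409,.251,.878])]))
# template match of the torch patch against the picture before
r=cv2.matchTemplate(im,old[170:270,270:370],cv2.TM_CCOEFF_NORMED);print(cv2.minMaxLoc(r))
sc,_=eyes.read_camera("scene");o=cv2.imread("pics/scene0.png")
for nm,b in(("torch",(235,310,230,285)),("finger",(262,292,320,334)),("graver",(255,290,280,305)),("hammer",(255,285,350,410)),("loupe",(245,265,270,288))):
    r=cv2.matchTemplate(sc[b[0]-8:b[1]+8,b[2]-8:b[3]+8],o[b[0]:b[1],b[2]:b[3]],cv2.TM_CCOEFF_NORMED);m=cv2.minMaxLoc(r);print(nm,round(m[1],3),m[3],"(8,8)=same")
E
```

```text
time: 22.75
tool_pos: [0.5946, -0.2668, 0.1836]
tool_rot: [3.142, -0.006, 2.591]
contact_force: [0.1, -1.5, -0.9]
opening: 0.0736
grip_force: 0.0
time: 23.35
tool_pos: [0.6096, -0.2674, 0.3033]
tool_rot: [-3.142, -0.001, 2.591]
contact_force: [-0.8, 0.3, -0.3]
opening: 0.0734
grip_force: 0.0
t 23.35 pos [ 0.6096 -0.2674  0.3033] rot [-3.142e+00 -1.000e-03  2.591e+00] F [-0.8  0.3 -0.3] op 0.0734 gf 0.0
[[317.90165409 195.36565999]]
(-0.46944281458854675, 0.9789316058158875, (65, 219), (271, 170))
torch 0.963 (8, 8) (8,8)=same
finger 0.656 (8, 8) (8,8)=same
graver 0.991 (8, 8) (8,8)=same
hammer 0.968 (8, 8) (8,8)=same
loupe 0.888 (8, 8) (8,8)=same
```

```bash
python3 -c "
from cell import robot
print(robot.hand_in())"
```

```text
the job is handed in; nothing more can be done
None
```

I handed the job in at about 23 s, with no verdict returned: the loop points at the finger to within about 1 mm, the torch was held about 5 cm over the plate for 2.4 s and is back in its cradle, and the lever was pushed to a hard stop (77 N), its angle only estimated from the images at 0.84–0.97 rad.

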